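# Pull-test the knock-out drawer's catch with a spring gauge

## Task

Test the catch of the steel knock-out drawer with the spring gauge: pick the gauge up from its rubber mat, hook its prong behind the drawer's bar handle and pull straight out by the gauge's body until the catch stops the drawer and the gauge's broad dark band is fully out of its mouth while the last narrow band is still inside, and hold that for two seconds. Never overstretch the gauge past its last band; ease the pull off slowly rather than letting the rod snap back. Then push the drawer fully shut and lay the gauge back upright, along the middle of its mat, leaving everything else on the counter where it was.

Things in the scene. Friction and masses are not known exactly. Their poses are not given: they have to be found in the camera images.
- gauge: Loose spring gauge, 220 g: aluminium bar 150 x 28 x 34 mm (x, y, z), rear part black, wire loop behind. Origin: centre of its underside; x along it to its mouth (front end, x = 75 mm); z up. From the mouth comes a flat steel rod (12 wide, 6 high, underside 23 mm above the origin) ending in a downward prong. What is pulled lies under the rod, between prong and mouth.
- plunger (a joint): How far the gauge's rod is drawn out, m: 0 home, 0.070 stop. Pull = 2 N + 0.2 N per mm; it springs back if let go. Dark bands on the rod, inside when home, leave the mouth in turn: a narrow one at 18-21 mm, the broad one at 32-40 mm, the last narrow one at 52-55 mm. So broad band fully out, last one inside: 0.040 to 0.052, pull 10 to 12.4 N.
- hook (a point): On the rear (pulling) face of the gauge's prong, 12 mm above the gauge's underside and 101 mm ahead of its origin when the rod is home; axes as the gauge's. The prong is 8 mm thick (x 101 to 109), 16 mm wide and reaches from 29 down to 2 mm above the underside.
- handle (a point): Middle of the bar handle on the one drawer of a low fixed steel unit (300 mm wide, 260 deep, 85 high): level bar 10 mm thick, 130 mm long along y, 55 mm above the counter, on posts 55 mm either side of the middle. Its x points into the unit, y along the bar, z up. The drawer's flat front is 40 mm behind the bar's centre line (35 mm clear gap). Moves with the drawer.
- drawer (a joint): How far the drawer is out, m; 0 fully shut. It slides along -x of handle with about 1 N of friction until a hidden catch stops it; where that is differs each time (about 8 to 32 mm out) and must be felt. The catch holds firmly against pulling; the drawer pushes back shut freely.
- mat: Grey rubber mat fixed on the counter, 260 x 130 x 6 mm; origin at the centre of its underside, x along its length. The gauge lies along it and goes back there, the gauge's underside then 6 mm above the counter. May lie to the left or the right of the drawer.
- board: Wooden board fixed on the counter, 200 x 130 x 12 mm, with the tamper on it; on the other side from the mat. Not used.
- cup1: Bystander, loose: white cup, 80 mm across and 65 mm high, standing on the drawer unit; origin at the centre of its underside. Leave it alone.
- cup2: Bystander, loose: white cup, 80 mm across and 65 mm high, standing on the drawer unit; origin at the centre of its underside. Leave it alone.
- pitcher: Bystander, loose: steel milk pitcher, 90 mm across, 110 mm high; origin at the centre of its underside. Leave it alone.
- tamper: Bystander, loose: steel tamper, foot 58 mm across, 84 mm high, standing on the wooden board; origin at the centre of its underside. Leave it alone.
- coaster: Bystander, loose: cork coaster, 92 mm across, 6 mm thick, lying on the counter in front of the drawer; origin at the centre of its underside. Leave it alone.
- spoon: Bystander, loose: spoon, 150 mm long, at most 25 mm high, lying on the counter in front of the drawer; origin at the centre of its underside. Leave it alone.
- jar: Bystander, loose: glass jar with a steel lid, 80 mm across, 120 mm high; origin at the centre of its underside. Leave it alone.
- carton: Bystander, loose: upright carton, 70 x 70 x 170 mm; origin at the centre of its underside. Leave it alone.
Not all that is in view belongs to the job. Leave any pink look-alike of the gauge alone.

How it is judged:
By the outcome, as a careful person would: the job done as asked, in the order asked, and still so for the second after the job is handed in, with the robot touching nothing.
It also fails if it takes over 58 s, if anything falls off the work surface, if the arm or the gripper's body presses on something with over 40 N, if the wrist force passes 120 N, or if a joint passes its speed limit or range.

## Robot

A 6-joint arm with a two-finger parallel gripper is mounted at the origin on the work surface. World frame = base frame: x ahead of the robot, y to its left, z up, the work surface at z = 0. Lengths are in mm, angles in rad, forces in N, time in s.
With the tool pointing down it reaches from about 350 to 775 mm from the base axis. Payload 7.3 kg.
Tool frame: the origin (TCP) lies midway between the tips of the shut fingers; the grasp point (between the pads) lies 19 mm behind it (bot.tcp_to_grasp is the distance from the TCP to the grasp point, in mm); z points along the fingers, y is the line along which they close (so a half turn about z gives the same grasp; the last joint's range is limited). The gripper opens to 92 mm and grips with 3 to 60 N. Pads are 19 mm wide; open, the fingers measure 130 mm over their backs; the gripper's body (75 mm by 190 mm) begins 47 mm behind the grasp point.
Start: joints at [1.058, 0.342, 1.524, -0, 1.275, -0.146], TCP at [188.269, 490.104, 206.741] pointing down, gripper open.
Joint ranges: [-2.53, 2.53], [-0.77, 2.02], [0.04, 2.7], [-1, 4.14], [0.28, 2.66], [-3.11, 3.11]. Speed limits (rad/s): [2.57, 2.57, 3.14, 3.14, 3.14, 3.14].

## Interface

Orientations are given as [roll, pitch, yaw] about the fixed x, y, z axes, in that order (R = Rz(yaw) Ry(pitch) Rx(roll)).
In Python, from plant import bot, viewer gives the robot as it stands. The module is installed in compiled form; this text tells all that it offers.
- The arm moves only by the shell command python3 -m handwheel 'ROWS'. ROWS is text: rows parted by semicolons, each of 7 numbers parted by spaces: the shift along the tool's x, y, z scaled (see below), then the turn, a rotation vector about the tool's x, y, z scaled (see below), then the opening, from -1 (shut) to 1 (fully open), so that 0 is half open. In form: tx ty tz rx ry rz gripper; .... A call has 1 to 8 rows; each row is the pose to reach, as a shift and turn from the pose commanded when the call began, along the tool's axes at that moment, turning the shorter way round; what a row does not reach only later rows make up. The controller multiplies each number of a shift by 10 cm and each number of a turn by pi rad. A row lasts 1/12 s, in which the tool goes at most 41.7 mm and 7.16 degrees, less where a joint would pass 70% of its speed; a pose out of reach is approached as far as the arm can. A call with a number of a shift or a turn outside -1 to 1 is refused whole. A call with a gripper value outside its range is refused whole. The fingers move at their own pace and stop on an object; the grip force is fixed at half the most. Time passes only in rows, so rows that repeat a pose let the fingers close. It gives the time, the measured TCP pose, the force, the opening and the grip force at its end, in the units of the state.
- bot.get_obs(): the state, without advancing time (a new reading comes with each control period).
- viewer.capture(name): name is "scene" or "top"; returns a dict with "frame" (420x560x3 uint8, red, green, blue), "fov_y" (degrees; the focal length in pixels is half the picture's height over the tangent of half this angle, whatever the lens; pixels are square), "cx", "cy" (the principal point, pixels), "T" (4x4, takes a point from camera to world coordinates). Camera axes: x right, y down, z forward; pixel columns grow to the right and rows downward; lengths in mm; the calibration is good to about 2 mm. A picture is of the moment at which its call begins. There is no depth.
- bot.close_job(): hands the job in; it is judged then, once.
Trained networks look in a picture, given as the dict that the camera call returned (one of the last four; its "shot" number tells which), for a name from the list of things; names that differ only in an ending like _2 or _b are one class to them, and where a whole thing is asked for, a point or a joint stands for the part that bears it (a point fixed in the world has none). Each returns a list of dicts, best first, with "score" (0 to 1); they miss things now and then, are a little off and sometimes report something else, mostly with a low value. They report only what shows in the picture. A call takes as long as a camera call. They do not tell look-alikes from the thing itself.
- viewer.recognise(target, picture): "centre" ([column, row] in pixels, amid what is visible of it).
- viewer.cut_out(target, picture): "pixels" (420x560 bool, what is visible of it) and "centre" ([column, row] in pixels, amid what is visible of it).
The state is a dict: "time": time; "joint_positions": joint angles; "dq": joint speeds; "tau": joint torques, N m; "tool_pos": TCP position; "tcp_rot": TCP orientation; "contact_force": force on the tool from outside, world axes, zero at the start; "moment": the same for the moment, N m; "grip_width": finger opening in mm; "finger_force": force on a finger pad.
Only numpy, scipy, OpenCV 4.12 (cv2) and the standard library are available. Lean on these libraries where they do the work, as an engineer would, in place of code of your own. Each camera call takes 0.05 s, during which the arm holds its last target. There are 200 camera calls.

## Working session

There is one attempt and no reset: what is moved stays moved. The work goes in short steps, Python scripts to look and compute and a shell command to move; the robot and the scene stay as the last step left them, time stands still between calls to the robot, and variables do not carry over. Pictures are saved under pics/ and viewed, at most 12 in all, crops included, and the job is handed in when it is done.

```bash
mkdir -p pics; cat > h.py <<'E'
import numpy as np, cv2
from plant import bot, viewer
def K(p):
    f=p["frame"].shape[0]/2/np.tan(np.radians(p["fov_y"])/2); return f
def ray(p,uv,z):
    f=K(p);T=np.array(p["T"]);d=T[:3,:3]@np.array([(uv[0]-p["cx"])/f,(uv[1]-p["cy"])/f,1]);o=T[:3,3]
    return o+d*(z-o[2])/d[2]
def proj(p,X):
    T=np.array(p["T"]);c=T[:3,:3].T@(np.array(X)-T[:3,3]);f=K(p)
    return np.array([p["cx"]+f*c[0]/c[2],p["cy"]+f*c[1]/c[2]])
def save(p,name,crop=None,s=1):
    im=p["frame"][:,:,::-1]
    if crop: im=im[crop[1]:crop[3],crop[0]:crop[2]]
    cv2.imwrite("pics/"+name,cv2.resize(im,None,fx=s,fy=s,interpolation=cv2.INTER_CUBIC))
E
python3 - <<'E'
from h import *
a=viewer.capture("scene");b=viewer.capture("top")
im=np.vstack([a["frame"],b["frame"]]); 
save(a,"s0.png",s=1.4);save(b,"t0.png",s=1.4)
for p,n in((a,"scene"),(b,"top")):
    print(n,K(p),np.round(p["T"],2).tolist())
    for t in "gauge handle mat board coaster spoon cup1 pitcher jar carton hook tamper".split():
        print(t,[(np.round(r["centre"]),round(r["score"],2)) for r in viewer.recognise(t,p)[:3]])
print(bot.get_obs())
E
```

```text
scene 441.0470500518191 [[0.8, 0.39, -0.45, 1043.27], [0.6, -0.51, 0.62, -839.96], [0.02, -0.77, -0.64, 860.85], [0.0, 0.0, 0.0, 1.0]]
gauge [(array([146., 228.]), 0.93), (array([242., 268.]), 0.72), (array([213., 260.]), 0.63)]
handle [(array([347., 251.]), 0.64), (array([293., 218.]), 0.47)]
mat [(array([226., 269.]), 0.58)]
board [(array([352., 173.]), 0.57)]
coaster [(array([290., 217.]), 0.81)]
spoon [(array([324., 204.]), 0.86)]
cup1 [(array([400., 221.]), 0.71), (array([376., 260.]), 0.56)]
pitcher [(array([419., 176.]), 0.62)]
jar [(array([292., 314.]), 0.66), (array([351., 176.]), 0.4)]
carton [(array([203., 316.]), 0.73)]
hook [(array([177., 215.]), 0.47), (array([244., 274.]), 0.4)]
tamper [(array([354., 163.]), 0.87), (array([348., 248.]), 0.51), (array([213., 258.]), 0.21)]
top 463.04643476915606 [[-0.03, -0.99, 0.11, 309.03], [-1.0, 0.03, -0.01, -63.47], [0.01, -0.11, -0.99, 1426.58], [0.0, 0.0, 0.0, 1.0]]
gauge [(array([352., 226.]), 0.82), (array([362., 306.]), 0.78), (array([266., 131.]), 0.47)]
handle [(array([265., 130.]), 0.74)]
mat [(array([357., 217.]), 0.64), (
[... 423 characters left out ...]
, 202.]), 0.76)]
{'time': 1.3, 'joint_positions': array([ 1.05798467e+00,  3.42004321e-01,  1.52410029e+00, -3.18863872e-06,
        1.27538571e+00, -1.45974252e-01]), 'dq': array([ 0.00052784,  0.00082264,  0.00018185,  0.0009115 , -0.00167957,
       -0.0004862 ]), 'tau': array([ 2.69496959e-04, -4.31134844e+01, -2.44469976e+01,  7.18737720e-02,
        4.86553588e-02, -1.28137108e-05]), 'tool_pos': array([188.27922685, 490.10447045, 206.73816418]), 'tcp_rot': array([3.14149185e+00, 1.79033581e-05, 2.77475618e+00]), 'contact_force': array([ 0.58802722,  0.22249696, -0.55518688]), 'moment': array([ 0.03379862,  0.03774847, -0.02439918]), 'finger_force': 0.0, 'grip_width': 91.66598598041773}
```

View pics.

View pics/s0.png

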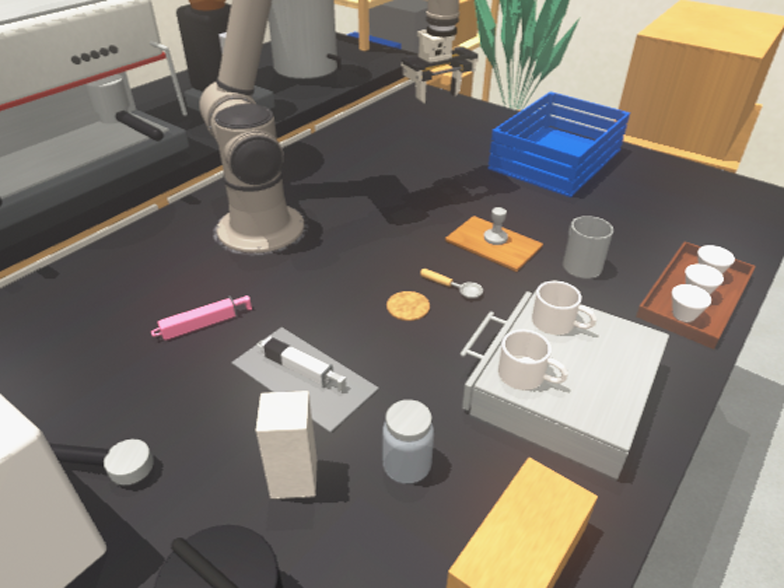

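View pics/t0.png

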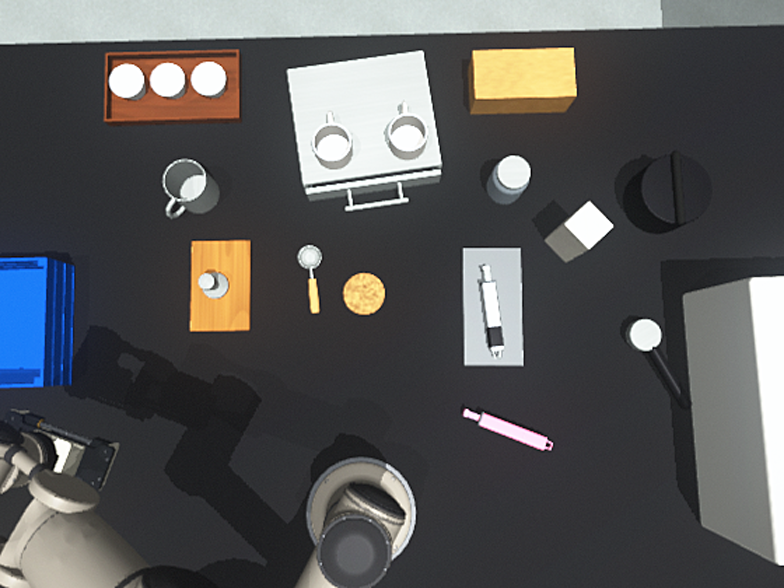

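The real gauge is the silver and black one on the grey mat, at top (351,222). Its mouth points away from the robot. The pink one at top (362,306) is the decoy. Next I'll measure precisely and confirm with a crop.

```bash
python3 - <<'E'
from h import *
b=viewer.capture("top");a=viewer.capture("scene")
h=b["frame"][165:270,320:385]; h2=b["frame"][115:160,205:320]
A=cv2.resize(h,None,fx=5,fy=5,interpolation=cv2.INTER_CUBIC);B=cv2.resize(h2,None,fx=4,fy=4,interpolation=cv2.INTER_CUBIC)
c=np.zeros((525,800,3),np.uint8);c[:525,:325]=A;c[:180,335:795]=B
cv2.imwrite("pics/c1.png",c[:,:,::-1])
def mask(t,p,near):
    r=[x for x in viewer.cut_out(t,p) if np.hypot(*(np.array(x["centre"])-near))<25]
    return r[0]["pixels"] if r else None
for t,z,n in(("mat",6,(352,219)),("gauge",37,(351,222)),("handle",55,(265,140)),("coaster",6,(260,210)),("spoon",15,(222,195))):
    m=mask(t,b,np.array(n))
    if m is None: print(t,None);continue
    v,u=np.nonzero(m);P=np.array([ray(b,q,z)[:2] for q in zip(u,v)])
    r=cv2.minAreaRect(P.astype(np.float32));print(t,len(u),np.round(P.mean(0),1),np.round(r[0],1),np.round(r[1],1),round(r[2],1))
    print(np.round(cv2.boxPoints(r)).tolist())
    cov=np.cov(P.T);w,V=np.linalg.eigh(cov);print(" axis deg",np.degrees(np.arctan2(V[1,1],V[0,1])))
E
```

```text
mat 2850 [ 432.3 -303. ] [ 432.8 -302.9] [129.6 258. ] 87.5
[[301.0, -362.0], [559.0, -373.0], [564.0, -244.0], [307.0, -233.0]]
 axis deg 177.54331149695608
gauge 504 [ 420.  -293.3] [ 426.5 -292.4] [174.5  31.2] 5.3
[[338.0, -285.0], [341.0, -316.0], [515.0, -300.0], [512.0, -269.0]]
 axis deg -175.1372885796119
handle 1253 [697.5 -48.8] [686.6 -50.4] [ 70.7 292.4] 7.2
[[633.0, 90.0], [670.0, -200.0], [740.0, -191.0], [703.0, 99.0]]
 axis deg 97.4332983654612
coaster 695 [469.4 -19.6] [468.1 -18.5] [89.5 90. ] 88.4
[[422.0, -62.0], [512.0, -65.0], [514.0, 25.0], [424.0, 27.0]]
 axis deg 158.09805567848383
spoon 374 [517.9  94.3] [503.2  98.6] [ 49.3 142.8] 89.0
[[431.0, 75.0], [574.0, 73.0], [575.0, 122.0], [432.0, 125.0]]
 axis deg -174.82203015350223
```

View pics/c1.png

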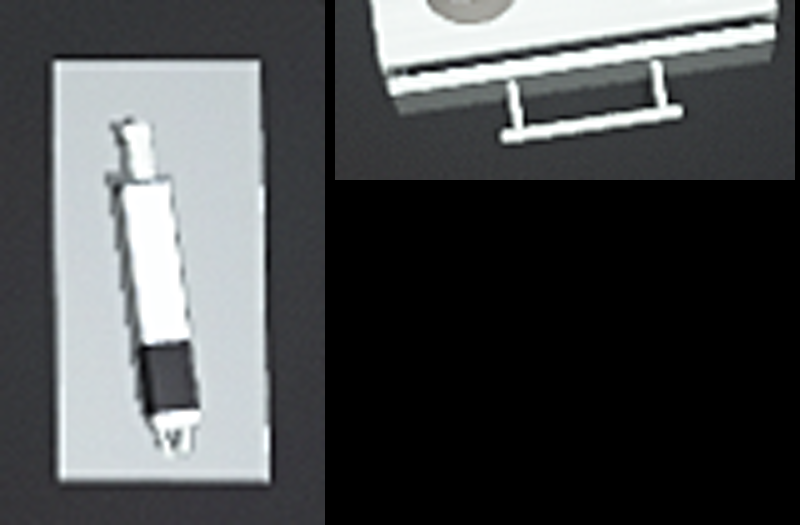

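```bash
python3 - <<'E'
from h import *
b=viewer.capture("top");a=viewer.capture("scene")
g=lambda x,y,z:ray(b,(320+(x+.5)/5-.5,165+(y+.5)/5-.5),z)
k=lambda x,y,z:ray(b,(205+(x+.5-335)/4-.5,115+(y+.5)/4-.5),z)
m=g(144,181,40);r=g(172,412,40)
print("gauge mouth,rear",m,r,np.hypot(*(m-r)[:2]),np.degrees(np.arctan2(*(m-r)[1::-1])),(m+r)/2)
print("widths",np.hypot(*(g(120,183,40)-g(168,178,40))),g(124,130,37))
h1=k(502,135,57);h2=k(682,111,57);d=h1-h2
print("handle",h1,h2,np.hypot(*d[:2]),(h1+h2)/2,"yaw",np.degrees(np.arctan2(d[1],d[0]))-90)
f1=k(390,82,85);f2=k(775,35,85);d=f1-f2;print("front",f1,f2,np.hypot(*d[:2]),np.degrees(np.arctan2(d[1],d[0]))-90)
# scene: verify by reprojection onto overlay
im=a["frame"][:,:,::-1].copy()
for X in(m,r,h1,h2,(m+r)/2,f1,f2): 
    q=proj(a,X);cv2.circle(im,tuple(int(round(v*8)) for v in q),8,(0,0,255),-1,shift=3)
cv2.imwrite("pics/c2.png",cv2.resize(im[190:310,150:430],None,fx=2.8,fy=2.8,interpolation=cv2.INTER_CUBIC))
E
```

```text
gauge mouth,rear [ 482.74657292 -288.84678013   40.        ] [ 343.15072064 -299.04953676   40.        ] 139.96820430784533 4.180190949483074 [ 412.94864678 -293.94815844   40.        ]Traceback (most recent call last):
  File "<stdin>", line 7, in <module>
TypeError: return arrays must be of ArrayType
```

```bash
python3 - <<'E'
from h import *
b=viewer.capture("top");a=viewer.capture("scene")
g=lambda x,y,z:ray(b,(320+(x+.5)/5-.5,165+(y+.5)/5-.5),z)
k=lambda x,y,z:ray(b,(205+(x+.5-335)/4-.5,115+(y+.5)/4-.5),z)
m=g(144,181,40);r=g(174,428,40);N=np.linalg.norm
print("gauge mouth,rear",m,r,N(m-r),np.degrees(np.arctan2(*(m-r)[1::-1])),(m+r)/2)
print("width",N(g(120,183,40)-g(168,178,40)))
h1=k(502,135,57);h2=k(682,111,57);d=h1-h2
print("handle",h1,h2,N(d),(h1+h2)/2,"yaw",np.degrees(np.arctan2(d[1],d[0]))-90)
f1=k(390,82,85);f2=k(775,35,85);d=f1-f2;print("front",f1,f2,N(d),np.degrees(np.arctan2(d[1],d[0]))-90)
im=a["frame"][:,:,::-1].copy();s=2.8;im=cv2.resize(im,None,fx=s,fy=s,interpolation=cv2.INTER_CUBIC)
for X in(m,r,h1,h2,(m+r)/2,f1,f2): 
    q=proj(a,X)*s+s/2-.5;cv2.circle(im,tuple(int(round(v)) for v in q),3,(0,0,255),-1)
cv2.imwrite("pics/c2.png",im[530:860,430:1210])
print(proj(a,h1),proj(a,h2))
E
```

```text
gauge mouth,rear [ 482.74657292 -288.84678013   40.        ] [ 333.59658085 -299.78398374   40.        ] 149.55046825612766 4.1940060803137476 [ 408.17157689 -294.31538193   40.        ]
width 29.271486145658233
handle [649.04630272  14.75526476  57.        ] [ 663.76903506 -121.72968892   57.        ] 137.27673301858098 [656.40766889 -53.48721208  57.        ] yaw 6.156731425035915
front [684.57100962  95.25643805  85.        ] [ 712.4788369  -191.73481254   85.        ] 288.34497522205027 5.554137921057205
[351.14825938 222.85610402] [329.25217044 252.87233447]
```

View pics/c2.png

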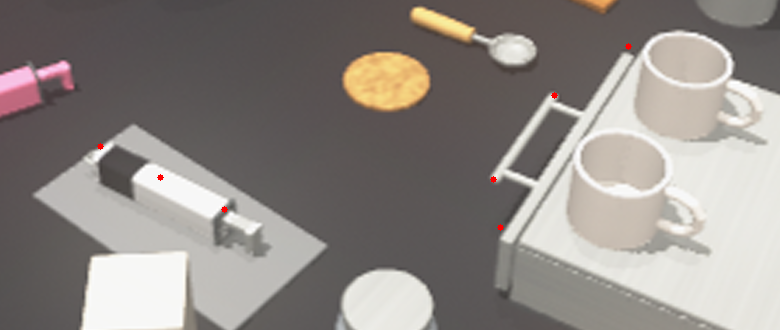

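The crop confirms the silver and black gauge on the mat, with the mouth dot at crop (224,208). The bar-end dots at (554,95) and (493,179) sit on the handle's ends. So the gauge origin is about (408,-294) with yaw about 4.5°, and the handle is about (656,-53) with yaw about 5.9°. Moving now.

```bash
python3 -m handwheel '-1 0 0 0 0 -0.142 1;-1 0 0 0 0 -0.142 1;-1 0 0 0 0 -0.142 1;-1 0 0 0 0 -0.142 1'
python3 -m handwheel '-1 -1 0 0 0 0 1;-1 -1 0 0 0 0 1;-1 -1 0 0 0 0 1;-1 -1 0 0 0 0 1'
python3 -m handwheel '0 -1 0 0 0 0 1;0 -1 0 0 0 0 1;0 -1 0 0 0 0 1'
```

```text
time: 2.18
tool_pos: [285.7, 452.7, 206.6]
tcp_rot: [-3.141, 0.002, -3.06]
contact_force: [-0.7, 0.6, -1.5]
grip_width: 91.9
finger_force: 0.0
time: 2.52
tool_pos: [392.5, 359.5, 206.7]
tcp_rot: [-3.141, 0.001, -3.065]
contact_force: [1.2, 0.3, 0.4]
grip_width: 91.7
finger_force: 0.0
time: 2.77
tool_pos: [397.1, 259.0, 206.4]
tcp_rot: [-3.14, -0.001, -3.064]
contact_force: [-0.3, 0.4, 0.2]
grip_width: 91.9
finger_force: 0.0
```

```bash
python3 -m handwheel '0.07 -1 0 0 0 0 1;0.07 -1 0 0 0 0 1;0.07 -1 0 0 0 0 1'
python3 -m handwheel '0.07 -1 0 0 0 0 1;0.07 -1 0 0 0 0 1;0.07 -1 0 0 0 0 1'
python3 -m handwheel '0.07 -1 0 0 0 0 1;0.07 -1 0 0 0 0 1;0.07 -1 0 0 0 0 1'
python3 -m handwheel '0.07 -1 0.5 0 0 0 1;0.07 -1 0.5 0 0 0 1;0.07 -1 0.5 0 0 0 1'
python3 -m handwheel '0.07 -1 0.5 0 0 0 1;0.07 -1 0.5 0 0 0 1;0.07 -1 0.5 0 0 0 1'
python3 -m handwheel '0 -0.54 0.3 0 0 0 1;0 -0.54 0.3 0 0 0 1;0 -0.54 0.3 0 0 0 1'
```

```text
time: 3.02
tool_pos: [397.6, 159.1, 206.8]
tcp_rot: [-3.14, -0.0, -3.064]
contact_force: [-0.1, 0.4, -0.5]
grip_width: 91.5
finger_force: 0.0
time: 3.27
tool_pos: [398.8, 58.8, 206.9]
tcp_rot: [-3.14, 0.0, -3.064]
contact_force: [0.4, 0.7, -0.3]
grip_width: 91.7
finger_force: 0.0
time: 3.52
tool_pos: [400.0, -41.7, 207.0]
tcp_rot: [-3.14, 0.001, -3.064]
contact_force: [-0.1, -0.4, 0.7]
grip_width: 92.0
finger_force: 0.0
time: 3.77
tool_pos: [400.5, -140.7, 155.8]
tcp_rot: [-3.141, 0.0, -3.063]
contact_force: [-0.6, -0.4, -0.2]
grip_width: 91.7
finger_force: 0.0
time: 4.02
tool_pos: [401.4, -241.2, 105.4]
tcp_rot: [-3.141, -0.0, -3.063]
contact_force: [0.6, -0.2, -0.3]
grip_width: 91.6
finger_force: 0.0
time: 4.27
tool_pos: [405.5, -295.2, 74.5]
tcp_rot: [3.141, -0.001, -3.066]
contact_force: [1.3, -0.5, 0.7]
grip_width: 91.5
finger_force: 0.0
```

```bash
cat >> h.py <<'E'
def go(P,yaw=None):
    "scaled tool-axis shift (and rz) from the present pose to world TCP P, yaw deg"
    from scipy.spatial.transform import Rotation as R
    o=bot.get_obs();r=R.from_euler('xyz',o["tcp_rot"]);s=r.inv().apply(np.array(P)-o["tool_pos"])/100
    t=np.zeros(3) if yaw is None else (r.inv()*R.from_euler('xyz',[180,0,yaw],degrees=True)).as_rotvec()/np.pi
    print("t",round(o["time"],2),"pos",np.round(o["tool_pos"],1),"shift",np.round(s,3),"turn",np.round(t,4),"F",np.round(o["contact_force"],1),"grip",round(o["grip_width"],1))
E
python3 -c "
from h import *
go([406,-294,10],184.4)"
```

```text
t 4.27 pos [ 405.5 -295.2   74.5] shift [-0.007  0.011  0.645] turn [ 0.0003 -0.0005 -0.0002] F [ 1.3 -0.5  0.7] grip 91.5
```

```bash
python3 -m handwheel '0 0.01 0.3 0 0 0 1;0 0.01 0.55 0 0 0 1;0 0.01 0.64 0 0 0 1;0 0.01 0.64 0 0 0 1;0 0.01 0.64 0 0 0 1'
python3 -m handwheel '0 0 0 0 0 0 -1;0 0 0 0 0 0 -1;0 0 0 0 0 0 -1;0 0 0 0 0 0 -1;0 0 0 0 0 0 -1;0 0 0 0 0 0 -1;0 0 0 0 0 0 -1;0 0 0 0 0 0 -1'
python3 -m handwheel '0 0 0 0 0 0 -1;0 0 0 0 0 0 -1;0 0 0 0 0 0 -1'
```

```text
time: 4.68
tool_pos: [406.4, -290.9, 13.3]
tcp_rot: [3.142, 0.0, -3.062]
contact_force: [-0.0, 0.0, 1.3]
grip_width: 92.0
finger_force: 0.0
time: 5.35
tool_pos: [406.1, -291.2, 12.7]
tcp_rot: [3.141, 0.0, -3.062]
contact_force: [0.3, -0.5, 0.1]
grip_width: 43.1
finger_force: 0.0
time: 5.6
tool_pos: [406.2, -291.5, 12.8]
tcp_rot: [-3.141, 0.0, -3.062]
contact_force: [0.8, -0.6, -0.2]
grip_width: 27.4
finger_force: 30.0
```

```bash
python3 -m handwheel '0 0 -0.3 0 0 0 -1;0 0 -0.6 0 0 0 -1;0 0 -0.9 0 0 0 -1;0 0 -0.9 0 0 0 -1;0 0 -0.9 0 0 0 -1'
python3 - <<'E'
from h import *
a=viewer.capture("scene");go([406,-291,103]);o=bot.get_obs()
b=viewer.capture("top")
s=4;im=cv2.resize(a["frame"][200:290,155:300,::-1],None,fx=s,fy=s,interpolation=cv2.INTER_CUBIC)
t=cv2.resize(b["frame"][170:265,310:390,::-1],None,fx=s,fy=s,interpolation=cv2.INTER_CUBIC)[:360,:210]
P=o["tool_pos"];ya=np.radians(4.56);ex=np.array([np.cos(ya),np.sin(ya),0]);O=P+[0,0,-6.7]
for x,z in((75,34),(109,29),(101,29),(-75,34)):
    q=(proj(a,O+ex*x+[0,0,z])-[155,200])*s+s/2-.5;cv2.circle(im,tuple(int(round(v)) for v in q),2,(0,0,255),-1)
cv2.imwrite("pics/c3.png",np.hstack([im,t]))
E
```

```text
time: 6.02
tool_pos: [406.6, -291.7, 103.8]
tcp_rot: [-3.14, 0.002, -3.062]
contact_force: [-0.3, 0.2, -3.6]
grip_width: 27.5
finger_force: 30.0
t 6.07 pos [ 405.8 -290.9  102.4] shift [-0.002 -0.001 -0.006] turn [0. 0. 0.] F [ 0.5 -0.1 -2.4] grip 27.9
```

View pics/c3.png

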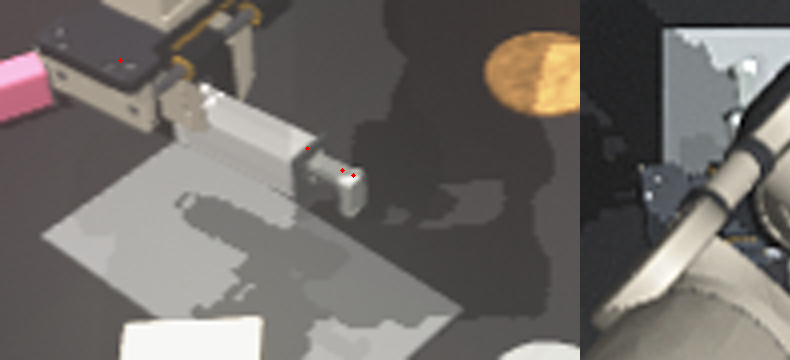

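```bash
python3 -m handwheel '-0.4 1 -0.1 0 0 -0.008 -1;-0.4 1 -0.1 0 0 -0.008 -1;-0.4 1 -0.1 0 0 -0.008 -1;-0.4 1 -0.1 0 0 -0.008 -1'
python3 -m handwheel '-0.8 1 0 0 0 0 -1;-0.8 1 0 0 0 0 -1;-0.8 1 0 0 0 0 -1;-0.8 1 0 0 0 0 -1'
python3 -c "
from h import *
go([567,-62.7,106],185.9)"
```

```text
time: 6.45
tool_pos: [437.7, -183.7, 111.3]
tcp_rot: [3.138, -0.003, -3.034]
contact_force: [-0.3, 0.3, -3.1]
grip_width: 27.6
finger_force: 30.0
time: 6.78
tool_pos: [509.1, -75.5, 111.2]
tcp_rot: [3.139, -0.0, -3.033]
contact_force: [-0.3, -0.2, -2.3]
grip_width: 27.4
finger_force: 30.0
t 6.78 pos [509.1 -75.5 111.2] shift [-0.59   0.064  0.051] turn [ 0.0009 -0.0001  0.0017] F [-0.3 -0.2 -2.3] grip 27.4
```

```bash
python3 -m handwheel '-0.58 0.06 0.05 0 0 0.001 -1;-0.58 0.06 0.05 0 0 0.001 -1;-0.58 0.06 0.05 0 0 0.001 -1;-0.58 0.06 0.05 0 0 0.001 -1'
python3 - <<'E'
from h import *
a=viewer.capture("scene");b=viewer.capture("top");go([567,-62.7,50],185.9);o=bot.get_obs()
s=4;im=cv2.resize(a["frame"][180:280,270:400,::-1],None,fx=s,fy=s,interpolation=cv2.INTER_CUBIC)
P=o["tool_pos"];ya=o["tcp_rot"][2]+np.pi;ex=np.array([np.cos(ya),np.sin(ya),0]);O=P+[0,0,-6.7]+2*ex
for x,z in((75,34),(109,29),(101,29),(105,2)):
    q=(proj(a,O+ex*x+[0,0,z])-[270,180])*s+s/2-.5;cv2.circle(im,tuple(int(round(v)) for v in q),2,(0,0,255),-1)
t=cv2.resize(b["frame"][110:210,225:295,::-1],None,fx=s,fy=s,interpolation=cv2.INTER_CUBIC)
cv2.imwrite("pics/c4.png",np.hstack([im,t]))
E
```

```text
time: 7.12
tool_pos: [563.5, -68.3, 105.4]
tcp_rot: [3.14, -0.004, -3.039]
contact_force: [-0.4, 1.1, -2.5]
grip_width: 27.9
finger_force: 30.0
t 7.22 pos [562.8 -68.7 106.3] shift [-0.05   0.055  0.563] turn [ 0.0004 -0.001  -0.0006] F [ 0.  -0.4 -2.1] grip 27.4
```

View pics/c4.png

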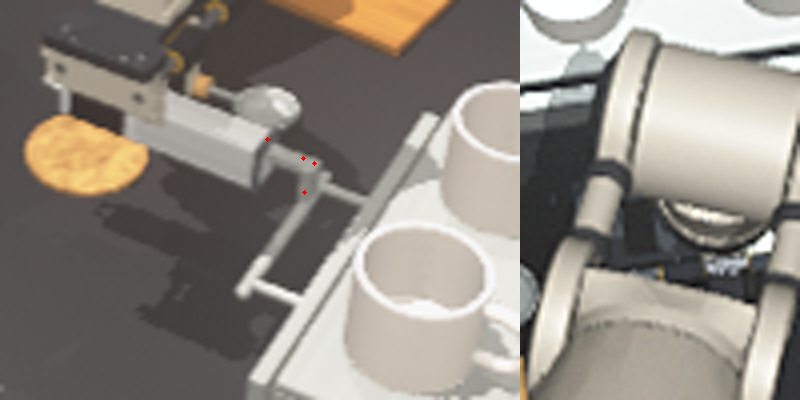

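```bash
python3 -m handwheel '-0.02 0.05 0 0 0 0 -1;-0.02 0.05 0.15 0 0 0 -1;-0.02 0.05 0.3 0 0 0 -1;-0.02 0.05 0.36 0 0 0 -1;-0.02 0.05 0.36 0 0 0 -1;-0.02 0.05 0.36 0 0 0 -1'
python3 -m handwheel '0 0 0.03 0 0 0 -1;0 0 0.06 0 0 0 -1;0 0 0.09 0 0 0 -1;0 0 0.12 0 0 0 -1;0 0 0.12 0 0 0 -1'
python3 -c "
from h import *
go([565,-62.7,50],185.9)"
```

```text
time: 7.72
tool_pos: [565.5, -63.5, 71.9]
tcp_rot: [3.141, -0.0, -3.041]
contact_force: [0.2, 0.5, -2.4]
grip_width: 27.2
finger_force: 30.0
time: 8.13
tool_pos: [565.3, -63.3, 59.1]
tcp_rot: [3.141, -0.001, -3.04]
contact_force: [0.4, 0.3, -2.1]
grip_width: 27.6
finger_force: 30.0
t 8.13 pos [565.3 -63.3  59.1] shift [0.002 0.006 0.091] turn [ 0.0001 -0.0003 -0.0005] F [ 0.4  0.3 -2.1] grip 27.6
```

```bash
python3 -m handwheel '0 0 0.03 0 0 0 -1;0 0 0.06 0 0 0 -1;0 0 0.09 0 0 0 -1;0 0 0.09 0 0 0 -1;0 0 0.09 0 0 0 -1'
python3 -m handwheel '0.02 0 0 0 0 0 -1;0.04 0 0 0 0 0 -1;0.06 0 0 0 0 0 -1;0.08 0 0 0 0 0 -1;0.08 0 0 0 0 0 -1;0.08 0 0 0 0 0 -1'
```

```text
time: 8.55
tool_pos: [565.6, -63.3, 50.4]
tcp_rot: [3.141, -0.0, -3.04]
contact_force: [0.2, -0.4, -2.4]
grip_width: 27.4
finger_force: 30.0
time: 9.05
tool_pos: [557.7, -64.3, 50.9]
tcp_rot: [-3.142, 0.0, -3.04]
contact_force: [0.3, -0.1, -1.7]
grip_width: 27.7
finger_force: 30.0
```

```bash
for i in 1; do python3 -m handwheel '0.02 0 0 0 0 0 -1;0.04 0 0 0 0 0 -1;0.06 0 0 0 0 0 -1;0.06 0 0 0 0 0 -1' | egrep 'pos|contact'; done
python3 -m handwheel '0.02 0 0 0 0 0 -1;0.04 0 0 0 0 0 -1;0.06 0 0 0 0 0 -1;0.06 0 0 0 0 0 -1' | egrep 'pos|contact'
python3 -m handwheel '0.02 0 0 0 0 0 -1;0.04 0 0 0 0 0 -1;0.06 0 0 0 0 0 -1;0.06 0 0 0 0 0 -1' | egrep 'pos|contact'
python3 -m handwheel '0.02 0 0 0 0 0 -1;0.04 0 0 0 0 0 -1;0.06 0 0 0 0 0 -1;0.06 0 0 0 0 0 -1' | egrep 'pos|contact'
```

```text
tool_pos: [551.4, -64.8, 50.7]
contact_force: [-0.9, 0.3, -2.6]
tool_pos: [545.8, -65.4, 50.8]
contact_force: [2.4, 0.1, -2.0]
tool_pos: [539.8, -66.1, 50.8]
contact_force: [3.9, 0.3, -2.5]
tool_pos: [533.9, -66.7, 50.8]
contact_force: [5.7, 1.0, -2.7]
```

```bash
python3 - <<'E'
from h import *
F=[]
for i in range(8):
    a=viewer.capture("scene");F.append(bot.get_obs()["contact_force"])
F=np.array(F);print(F.mean(0),F.std(0));go([533.9,-66.7,50.8],185.8)
s=6;im=cv2.resize(a["frame"][180:275,250:380,::-1],None,fx=s,fy=s,interpolation=cv2.INTER_CUBIC)
cv2.imwrite("pics/c5.png",im)
E
```

```text
[ 5.43077605  0.54750091 -3.04952586] [0.63538731 0.59427849 0.4514784 ]
t 10.78 pos [534.3 -66.7  50.8] shift [0.004 0.    0.   ] turn [-0.      0.0003  0.    ] F [ 6.6  0.9 -3.2] grip 27.4
```

View pics/c5.png

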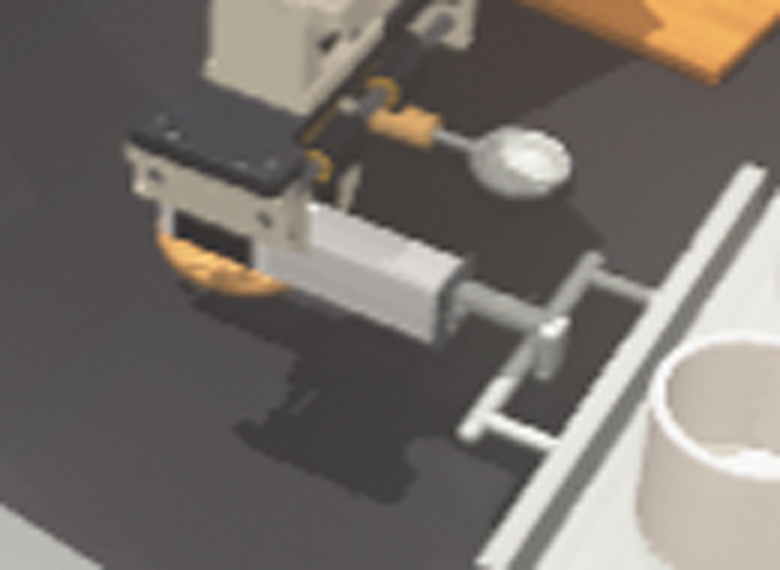

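The prong at (545,335) is behind the bar, the drawer is out with its gap showing, and the mean force of 5.4 N means about 17 mm of draw. Pulling about 28 mm further.

```bash
python3 -m handwheel '0.03 0 0 0 0 0 -1;0.06 0 0 0 0 0 -1;0.09 0 0 0 0 0 -1;0.12 0 0 0 0 0 -1;0.15 0 0 0 0 0 -1;0.15 0 0 0 0 0 -1' | egrep 'pos|contact'
python3 -m handwheel '0.03 0 0 0 0 0 -1;0.06 0 0 0 0 0 -1;0.09 0 0 0 0 0 -1;0.12 0 0 0 0 0 -1;0.12 0 0 0 0 0 -1' | egrep 'pos|contact'
python3 - <<'E'
from h import *
F=[]
for i in range(8):
    a=viewer.capture("scene");F.append(bot.get_obs()["contact_force"])
F=np.array(F);print(F.mean(0),F.std(0));go([510,-66.7,50.8],185.8)
s=6;im=cv2.resize(a["frame"][180:275,250:380,::-1],None,fx=s,fy=s,interpolation=cv2.INTER_CUBIC)
cv2.imwrite("pics/c6.png",im)
E
```

```text
tool_pos: [519.9, -68.3, 51.1]
contact_force: [8.0, 1.4, -3.7]
tool_pos: [508.8, -69.5, 51.4]
contact_force: [10.4, 2.4, -4.1]
[10.39946139  1.74525071 -3.70394163] [0.58424323 0.61967143 0.33342886]
t 12.1 pos [509.3 -69.5  51.4] shift [-0.009  0.028  0.006] turn [-0.0004  0.0016  0.    ] F [ 9.8  1.9 -3.7] grip 27.5
```

View pics/c6.png

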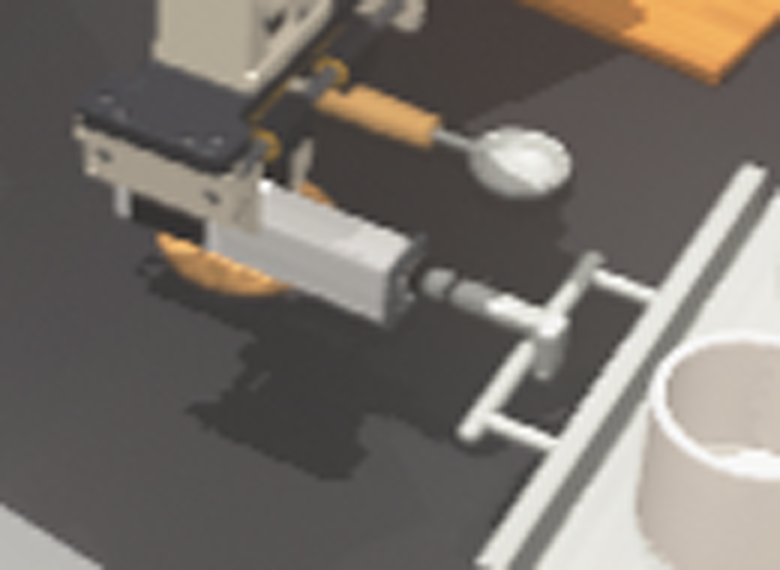

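Force and displacement both give about 42.5 mm. The narrow band shows at (460,287) and the broad one is just out, at about (415,275). I'll add 3.5 mm to reach mid-window and hold.

```bash
python3 -m handwheel '0.02 0 0 0 0 0 -1;0.035 0 0 0 0 0 -1;0.035 0 0 0 0 0 -1;0.035 0 0 0 0 0 -1;0.035 0 0 0 0 0 -1;0.035 0 0 0 0 0 -1' | egrep 'pos|contact'
python3 - <<'E'
from h import *
F=[]
for i in range(8):
    a=viewer.capture("scene");F.append(bot.get_obs()["contact_force"])
F=np.array(F);print(F.mean(0),F.std(0));go([510,-66.7,50.8],185.8)
s=6;im=cv2.resize(a["frame"][210:245,300:360,::-1],None,fx=12,fy=12,interpolation=cv2.INTER_CUBIC)
cv2.imwrite("pics/c7.png",im)
E
```

```text
tool_pos: [506.2, -69.9, 51.5]
contact_force: [11.4, 1.5, -4.7]
[10.89232607  1.8773409  -4.11220391] [0.58698272 0.44468381 0.42160133]
t 13.0 pos [506.1 -69.9  51.5] shift [-0.042  0.028  0.007] turn [-0.0004  0.0018  0.    ] F [10.   2.1 -4.1] grip 27.5
```

View pics/c7.png

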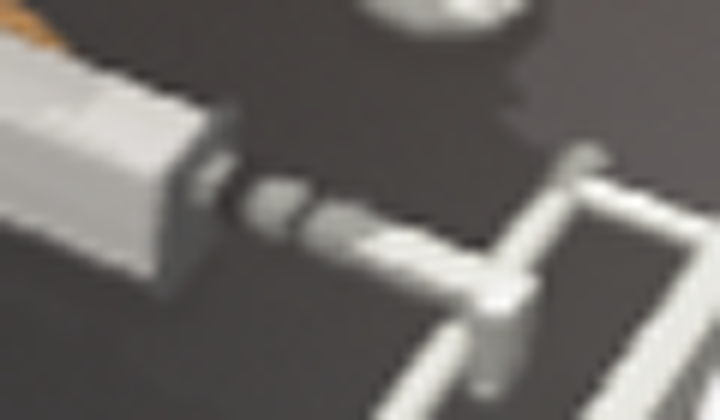

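The picture shows bright rod at the mouth (215,175), then the broad dark band (235,200), then the narrow one (298,215), so the broad band is fully out. I'll hold for 2.7 s, then ease off slowly.

```bash
python3 -m handwheel '0 0 0 0 0 0 -1;0 0 0 0 0 0 -1;0 0 0 0 0 0 -1;0 0 0 0 0 0 -1;0 0 0 0 0 0 -1;0 0 0 0 0 0 -1;0 0 0 0 0 0 -1;0 0 0 0 0 0 -1' | egrep 'pos|contact'
python3 -m handwheel '0 0 0 0 0 0 -1;0 0 0 0 0 0 -1;0 0 0 0 0 0 -1;0 0 0 0 0 0 -1;0 0 0 0 0 0 -1;0 0 0 0 0 0 -1;0 0 0 0 0 0 -1;0 0 0 0 0 0 -1' | egrep 'pos|contact'
python3 -m handwheel '0 0 0 0 0 0 -1;0 0 0 0 0 0 -1;0 0 0 0 0 0 -1;0 0 0 0 0 0 -1;0 0 0 0 0 0 -1;0 0 0 0 0 0 -1;0 0 0 0 0 0 -1;0 0 0 0 0 0 -1' | egrep 'time|pos|contact'
python3 -m handwheel '-0.02 0 0 0 0 0 -1;-0.04 0 0 0 0 0 -1;-0.06 0 0 0 0 0 -1;-0.08 0 0 0 0 0 -1;-0.1 0 0 0 0 0 -1;-0.12 0 0 0 0 0 -1;-0.14 0 0 0 0 0 -1;-0.16 0 0 0 0 0 -1' | egrep 'pos|contact'
python3 -m handwheel '-0.02 0 0 0 0 0 -1;-0.04 0 0 0 0 0 -1;-0.06 0 0 0 0 0 -1;-0.08 0 0 0 0 0 -1;-0.1 0 0 0 0 0 -1;-0.12 0 0 0 0 0 -1;-0.14 0 0 0 0 0 -1;-0.16 0 0 0 0 0 -1' | egrep 'pos|contact'
python3 -m handwheel '-0.02 0 0 0 0 0 -1;-0.04 0 0 0 0 0 -1;-0.06 0 0 0 0 0 -1;-0.08 0 0 0 0 0 -1;-0.1 0 0 0 0 0 -1;-0.11 0 0 0 0 0 -1;-0.11 0 0 0 0 0 -1' | egrep 'pos|contact'
```

```text
tool_pos: [506.1, -69.9, 51.5]
contact_force: [11.1, 1.6, -3.4]
tool_pos: [506.1, -69.9, 51.5]
contact_force: [9.9, 2.0, -3.9]
time: 15.0
tool_pos: [506.1, -69.9, 51.5]
contact_force: [10.5, 3.1, -3.5]
tool_pos: [521.1, -68.2, 51.2]
contact_force: [7.9, 1.0, -3.5]
tool_pos: [535.8, -66.5, 50.8]
contact_force: [5.3, 0.7, -2.6]
tool_pos: [546.2, -65.3, 50.6]
contact_force: [2.5, 0.2, -2.2]
```

```bash
python3 -m handwheel '-0.02 0 0 0 0 0 -1;-0.04 0 0 0 0 0 -1;-0.06 0 0 0 0 0 -1;-0.09 0 0 0 0 0 -1;-0.12 0 0 0 0 0 -1;-0.15 0 0 0 0 0 -1;-0.18 0 0 0 0 0 -1;-0.18 0 0 0 0 0 -1' | egrep 'pos|contact'
python3 -m handwheel '-0.02 0 0 0 0 0 -1;-0.04 0 0 0 0 0 -1;-0.04 0 0 0 0 0 -1' | egrep 'pos|contact'
python3 -m handwheel '-0.02 0 0 0 0 0 -1;-0.04 0 0 0 0 0 -1;-0.04 0 0 0 0 0 -1' | egrep 'pos|contact'
python3 -m handwheel '-0.01 0 0 0 0 0 -1;-0.02 0 0 0 0 0 -1;-0.02 0 0 0 0 0 -1' | egrep 'pos|contact'
python3 -m handwheel '-0.01 0 0 0 0 0 -1;-0.02 0 0 0 0 0 -1;-0.02 0 0 0 0 0 -1' | egrep 'time|pos|contact'
```

```text
tool_pos: [564.7, -63.5, 50.7]
contact_force: [1.0, -0.9, -2.2]
tool_pos: [568.3, -63.1, 50.7]
contact_force: [0.9, -0.3, -2.6]
tool_pos: [572.5, -62.7, 50.7]
contact_force: [-0.6, -0.6, -2.0]
tool_pos: [574.3, -62.5, 50.7]
contact_force: [-0.7, 0.1, -2.9]
time: 18.58
tool_pos: [576.4, -62.3, 50.7]
contact_force: [-0.0, 0.6, -1.5]
```

```bash
python3 -m handwheel '-0.01 0 0 0 0 0 -1;-0.02 0 0 0 0 0 -1;-0.02 0 0 0 0 0 -1' | egrep 'time|pos|contact'
python3 -m handwheel '-0.01 0 0 0 0 0 -1;-0.02 0 0 0 0 0 -1;-0.02 0 0 0 0 0 -1' | egrep 'time|pos|contact'
python3 -m handwheel '-0.01 0 0 0 0 0 -1;-0.02 0 0 0 0 0 -1;-0.02 0 0 0 0 0 -1' | egrep 'time|pos|contact'
python3 - <<'E'
from h import *
F=[]
for i in range(6):
    a=viewer.capture("scene");F.append(bot.get_obs()["contact_force"])
print(np.mean(F,0));go([510,-66.7,50.8],185.8)
E
```

```text
time: 18.83
tool_pos: [578.4, -62.1, 50.7]
contact_force: [0.2, 0.0, -2.4]
time: 19.08
tool_pos: [579.4, -61.9, 50.5]
contact_force: [-4.5, -1.4, 0.2]
time: 19.33
tool_pos: [579.4, -61.9, 50.1]
contact_force: [-10.7, -2.2, 2.3]
[-10.26448999  -2.10342292   1.34128069]
t 19.63 pos [579.4 -61.9  50.2] shift [ 0.695  0.022 -0.002] turn [ 0.0003 -0.0019  0.0001] F [-9.6 -2.6  1.8] grip 27.3
```

Firm stop at 10 N about 12 mm after bar contact, so the drawer is shut. Centring the bar in the gap and lifting out.

```bash
python3 -m handwheel '0.05 0 0 0 0 0 -1;0.1 0 0 0 0 0 -1;0.1 0 0 0 0 0 -1;0.1 0 0 0 0 0 -1' | egrep 'time|pos|contact'
python3 -m handwheel '0 0 -0.1 0 0 0 -1;0 0 -0.2 0 0 0 -1;0 0 -0.4 0 0 0 -1;0 0 -0.6 0 0 0 -1;0 0 -0.6 0 0 0 -1;0 0 -0.6 0 0 0 -1' | egrep 'time|pos|contact'
python3 - <<'E'
from h import *
a=viewer.capture("scene");go([432.7-2,-303,110],177.6)
s=4;im=cv2.resize(a["frame"][180:300,250:430,::-1],None,fx=s,fy=s,interpolation=cv2.INTER_CUBIC)
cv2.imwrite("pics/c8.png",im)
E
```

```text
time: 19.97
tool_pos: [572.6, -62.8, 51.0]
contact_force: [0.5, 1.2, -3.1]
time: 20.47
tool_pos: [573.4, -62.9, 112.5]
contact_force: [-0.7, 0.4, -2.9]
t 20.52 pos [572.4 -62.7 111.1] shift [ 1.653 -2.247  0.009] turn [-0.0001  0.0003  0.0456] F [-0.6  0.4 -3.1] grip 27.5
```

View pics/c8.png

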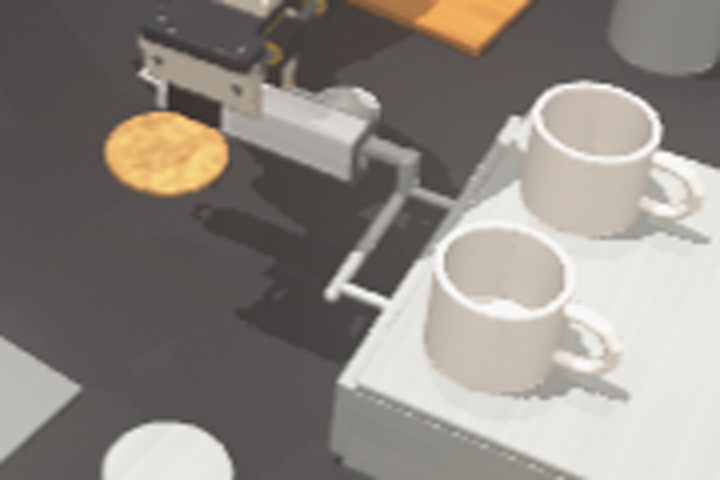

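The drawer gap is closed (front edge at about (430,250) flush with the unit), and the gauge is clear above the bar. Carrying it to the mat.

```bash
python3 -m handwheel '0.7 -0.9 0 0 0 0.0456 -1;0.7 -0.9 0 0 0 0.0456 -1;0.7 -0.9 0 0 0 0.0456 -1;0.7 -0.9 0 0 0 0.0456 -1' | egrep 'time|pos|contact'
python3 -m handwheel '0.4 -0.9 0 0 0 0 -1;0.4 -0.9 0 0 0 0 -1;0.4 -0.9 0 0 0 0 -1;0.4 -0.9 0 0 0 0 -1' | egrep 'time|pos|contact'
python3 -c "
from h import *
go([432,-303,60],177.6)"
```

```text
time: 20.85
tool_pos: [508.2, -163.1, 109.4]
contact_force: [1.4, 0.1, -2.2]
time: 21.18
tool_pos: [466.1, -250.2, 109.6]
contact_force: [0.2, 0.8, -2.0]
t 21.18 pos [ 466.1 -250.2  109.6] shift [ 0.315 -0.543  0.496] turn [ 0.0001 -0.0006 -0.0013] F [ 0.2  0.8 -2. ] grip 27.3
```

```bash
python3 -m handwheel '0.315 -0.54 0.4 0 0 -0.0013 -1;0.315 -0.54 0.5 0 0 -0.0013 -1;0.315 -0.54 0.5 0 0 -0.0013 -1;0.315 -0.54 0.5 0 0 -0.0013 -1;0.315 -0.54 0.5 0 0 -0.0013 -1' | egrep 'time|pos|contact'
python3 - <<'E'
from h import *
a=viewer.capture("scene");b=viewer.capture("top");go([432,-303,13],177.6)
s=4
q=[proj(a,x) for x in ([301,-362,6],[559,-373,6],[564,-244,6],[307,-233,6],[303,-297.5,6],[561.5,-308.5,6])]
im=cv2.resize(a["frame"][210:330,150:290,::-1],None,fx=s,fy=s,interpolation=cv2.INTER_CUBIC)
for p in q: cv2.circle(im,tuple(int(round(v)) for v in (p-[150,210])*s+1.5),3,(0,0,255),-1)
cv2.imwrite("pics/c9.png",im)
E
```

```text
time: 21.6
tool_pos: [434.6, -299.3, 60.4]
contact_force: [-0.1, 0.6, -2.1]
t 21.7 pos [ 435.3 -299.4   61.3] shift [ 0.033 -0.037  0.483] turn [-0.0001  0.0004  0.0017] F [ 0.4 -0.2 -1.6] grip 27.5
```

View pics/c9.png

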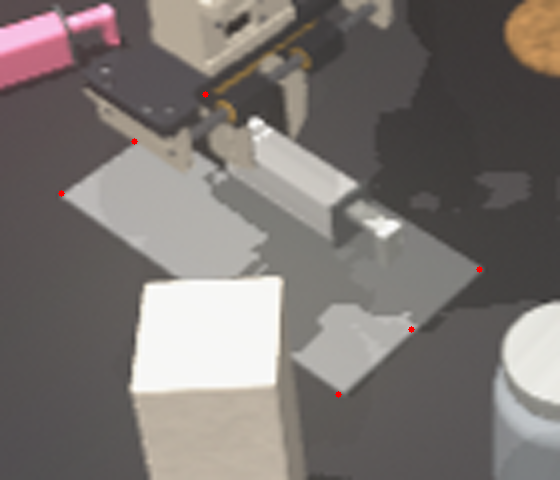

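```bash
python3 -m handwheel '0.03 -0.037 0.2 0 0 0.0017 -1;0.03 -0.037 0.38 0 0 0.0017 -1;0.03 -0.037 0.44 0 0 0.0017 -1;0.03 -0.037 0.44 0 0 0.0017 -1;0.03 -0.037 0.44 0 0 0.0017 -1' | egrep 'time|pos|contact|rot'
python3 -m handwheel '0 0 0.01 0 0 0 -1;0 0 0.02 0 0 0 -1;0 0 0.02 0 0 0 -1;0 0 0.02 0 0 0 -1' | egrep 'time|pos|contact'
python3 -m handwheel '0 0 0.01 0 0 0 -1;0 0 0.02 0 0 0 -1;0 0 0.02 0 0 0 -1;0 0 0.02 0 0 0 -1' | egrep 'time|pos|contact'
```

```text
time: 22.12
tool_pos: [431.8, -303.5, 17.4]
tcp_rot: [-3.141, 0.001, 3.099]
contact_force: [0.4, 0.1, -2.8]
time: 22.45
tool_pos: [431.3, -304.0, 15.2]
contact_force: [0.0, -0.1, -1.6]
time: 22.78
tool_pos: [431.1, -303.9, 12.8]
contact_force: [0.1, -1.4, -0.5]
```

```bash
python3 -m handwheel '0 0 0.01 0 0 0 -1;0 0 0.01 0 0 0 -1;0 0 0.01 0 0 0 -1;0 0 0.01 0 0 0 -1' | egrep 'time|pos|contact'
python3 -m handwheel '0 0 0.01 0 0 0 0;0 0 0.01 0 0 0 0.5;0 0 0.01 0 0 0 1;0 0 0.01 0 0 0 1;0 0 0.01 0 0 0 1;0 0 0.01 0 0 0 1;0 0 0.01 0 0 0 1;0 0 0.01 0 0 0 1' | egrep 'time|pos|contact|width'
python3 -m handwheel '0 0 0 0 0 0 1;0 0 0 0 0 0 1;0 0 0 0 0 0 1;0 0 0 0 0 0 1' | egrep 'time|pos|contact|width'
python3 -m handwheel '0 0 -0.1 0 0 0 1;0 0 -0.3 0 0 0 1;0 0 -0.6 0 0 0 1;0 0 -1 0 0 0 1;0 0 -1 0 0 0 1;0 0 -1 0 0 0 1' | egrep 'time|pos|contact|width'
python3 -m handwheel '0.6 1 -0.8 0 0 0 1;0.6 1 -0.8 0 0 0 1;0.6 1 -0.8 0 0 0 1;0.6 1 -0.8 0 0 0 1;0.6 1 -0.8 0 0 0 1'  | egrep 'time|pos|contact'
python3 -m handwheel '0 1 0 0 0 0 1;0 1 0 0 0 0 1;0 1 0 0 0 0 1;0 1 0 0 0 0 1'  | egrep 'time|pos|contact'
python3 - <<'E'
from h import *
a=viewer.capture("scene");b=viewer.capture("top")
c=np.zeros((525,800,3),np.uint8)
c[:525,:325]=cv2.resize(b["frame"][165:270,320:385],None,fx=5,fy=5,interpolation=cv2.INTER_CUBIC)
c[:420,330:800]=cv2.resize(a["frame"][150:360,140:375],None,fx=2,fy=2,interpolation=cv2.INTER_CUBIC)
cv2.imwrite("pics/c10.png",c[:,:,::-1])
for r in viewer.cut_out("gauge",b):
  if np.hypot(*(np.array(r["centre"])-[352,222]))<30:
    v,u=np.nonzero(r["pixels"]);P=np.array([ray(b,q,38)[:2] for q in zip(u,v)]).astype(np.float32)
    R=cv2.minAreaRect(P);print(np.round(P.mean(0),1),R);break
E
```

```text
time: 23.12
tool_pos: [431.1, -304.0, 12.7]
contact_force: [-2.8, 1.1, 8.1]
time: 23.78
tool_pos: [431.0, -303.8, 10.6]
contact_force: [0.1, 0.0, 0.3]
grip_width: 76.4
time: 24.12
tool_pos: [431.0, -303.8, 10.7]
contact_force: [0.1, -0.2, 0.1]
grip_width: 91.5
time: 24.62
tool_pos: [432.3, -304.9, 113.7]
contact_force: [0.6, 0.9, -1.1]
grip_width: 91.6
time: 25.03
tool_pos: [374.5, -199.2, 192.2]
contact_force: [0.0, -0.8, -0.4]
time: 25.37
tool_pos: [379.1, -98.8, 189.5]
contact_force: [0.9, -0.4, -0.6]
[ 443.7 -305.1] ((450.55853271484375, -306.1828918457031), (33.40824890136719, 185.5506134033203), 87.29586791992188)
```

View pics/c10.png

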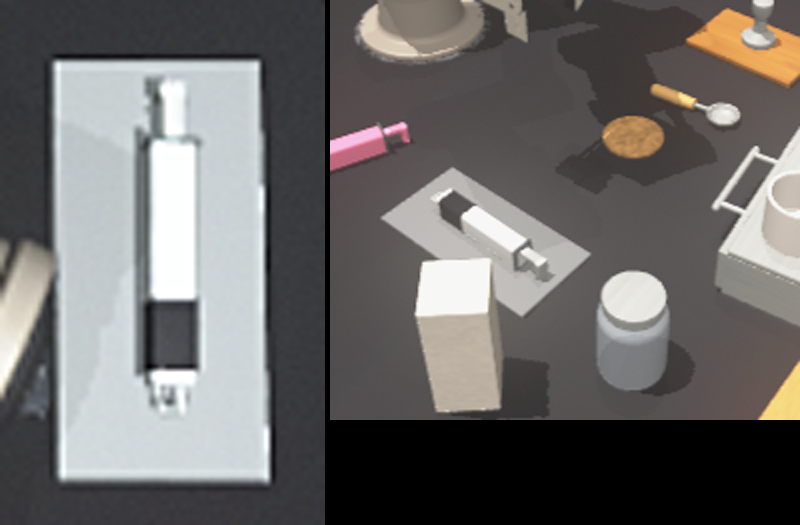

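The gauge lies upright and parallel on the mat, with its body at left crop (148–198,140–386). That is within about 2 mm of the midline after parallax. The drawer is shut, and the coaster and spoon haven't moved.

```bash
python3 -c "
from plant import bot
print(bot.close_job())"
```

```text
the job is handed in; nothing more can be done
None
```

The job is handed in: I pulled the drawer to its catch at about 45 mm of gauge draw, held for over two seconds, eased off slowly, pushed the drawer shut, and laid the gauge back upright along the middle of its mat, in about 26 s of the 58 s allowed.

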